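# Lock the well plate on the shaker with its L-slot clamp

### The job

Lock the well plate onto the bench shaker: with the fingertips gently push the clamp's upright knob along its slot towards the plate as far as the corner, then push it sideways round the corner to the very end of the short leg, and leave it there. Do not grip the knob or pull it up, and leave the plate and the other things on the bench as they stand.

Things in the scene. Friction and masses are not known exactly. Their poses are not given: they have to be found in the camera images.
- shaker: White orbital plate shaker, 240 x 370 mm and 80 mm high, fixed to the bench; origin under its centre at bench level, z up. Its aluminium deck (80 mm up) carries the well plate at the +y end and, at the -y end, a steel gate plate (120 mm in x by 127 mm in y, top 102 mm above the bench) with an L-shaped slot 16 mm wide. The slot's long leg runs along +y, 70 mm, towards the plate; from its far end the short leg runs along -x, 34 mm.
- slot_start (a point): Point on the slot's middle line at the open (start) end of the long leg, at the gate plate's top face; fixed on the shaker, its axes parallel to the shaker's.
- slot_corner (a point): Point on the slot's middle line at the corner of the L, 70 mm along the shaker's +y from slot_start, at the gate plate's top face.
- slot_end (a point): Point on the slot's middle line at the closed end of the short leg, 34 mm along the shaker's -x from slot_corner, at the gate plate's top face. The pin's centre can be within 2 mm of this line on either side, as it has 2 mm play all round.
- knob_top (a point): Centre of the top face of the clamp's knob, an upright black cylinder 24 mm in diameter and 36 mm high; its top is 44 mm and its underside 8 mm above the gate plate's top. A steel pin of 12 mm diameter below it runs in the slot. The knob does not turn or tip, stays where it is left, and takes about 1 to 4 N to push along; the ends and sides of the slot are rigid stops, and 5 to 25 N against them is gentle enough.
- clamp (a joint): Travel of the clamp bar (and the knob with it) along the shaker's +y, m: 0 at slot_start, 0.070 at the corner (slot play lets it reach 0.072). Its jaw, with a lip that comes over the plate's near edge, moves with it; between 0 and 0.03 at the start.
- cross (a joint): Travel of the knob and pin across the bar along the shaker's -x, m: 0 in the long leg, 0.034 at the end of the short leg (play lets it reach 0.036). It can move only when the pin is in line with the short leg (clamp within about 2 mm of 0.070).
- knob: The knob with its pin as one body, whose frame is the shaker's frame shifted by the clamp and cross travel: use knob_top for its place. It can be pulled up by at most 8 mm against a spring of 8 N or more, and drops back.
- well_plate: White plate with 24 wells, 86 (x) x 128 (y) x 16 mm, loose in low stops on the shaker's deck; origin at the centre of its underside. When the clamp is home, the jaw's lip lies over its near edge without pressing on it, though the jaw may shift it about a millimetre.
- tube_rack: Bystander: orange rack with eight capped tubes, 90 x 170 x 117 mm, origin under its centre.
- slide_box: Bystander: white slide box, 85 x 110 x 32 mm, origin under its centre.
- beaker: Bystander: glass beaker, 66 mm wide, 80 mm high, beside the shaker's far side, origin under its centre.
- reagent: Bystander: amber bottle, 60 mm wide, 115 mm high, origin under its centre.
- petri: Bystander: covered dish, 94 mm wide, 16 mm high, beside the shaker's +y end, origin under its centre.
- thumbscrew: Bystander: steel thumbscrew, 24 mm wide, 22 mm high, standing on the shaker's deck at the far (+x) edge near the gate plate, origin under its centre.
- vial: Bystander: white vial, 24 mm wide, 50 mm high, origin under its centre.
Mind the look-alikes: they are no part of the job. Leave any red look-alike of the well_plate alone.

How it is judged (in metres and radians):
On the way, in this order (a step that is already met when the one before it is completed fails the run):
1. the knob is pushed along the long leg to the corner (value of joint clamp above 0.065 m and value of joint cross below 0.015 m), for 0.1 s.
2. the knob is pushed along the short leg to its end (value of joint clamp above 0.065 m and value of joint cross above 0.029 m), for 0.2 s.
At the end, for the whole second after the job is handed in: The knob rests in the short leg of the slot, at most 5 mm short of its end (cross above 0.029) with the clamp home (above 0.065), the knob down, and the well plate at rest on the deck (all of step 2 and height (world z) of knob_top below 0.149 m and horizontal distance between knob_top and slot_end below 0.007 m and z of well_plate in the frame of shaker below 0.083 m and linear speed of well_plate below 0.02 m/s); the robot touches nothing.
It fails at once if the knob is pulled up by more than 4 mm (height (world z) of knob_top above 0.15 m).
It fails at once if the knob is gripped or pushed hard (over 34 N from the fingers) (contact force between knob and the fingers above 34 N).
It fails at once if the well plate is lifted, tipped or pushed out of its place (12 mm) (distance of well_plate from where it was at the start of the episode above 0.012 m or angle between well_plate's own z axis and vertical above 0.1 rad).
It fails at once if a bystander is moved by more than 30 mm or knocked over (distance of any of tube_rack, slide_box, beaker, reagent, petri, thumbscrew, vial from where it was at the start of the episode above 0.03 m or angle between any of tube_rack, slide_box, beaker, reagent, petri, thumbscrew, vial's own z axis and vertical above 0.5 rad).
It also fails if it takes over 40 s, if anything falls off the work surface, if the arm or the gripper's body presses on something with over 40 N, if the wrist force passes 120 N, or if a joint passes its speed limit or range.

### The arm

A 6-joint arm with a two-finger parallel gripper is mounted at the origin on the work surface. World frame = base frame: x ahead of the robot, y to its left, z up, the work surface at z = 0. Lengths are in m, angles in degrees, forces in N, time in s.
With the tool pointing down it reaches from about 0.3 to 0.75 m from the base axis. Payload 8.5 kg.
Tool frame: the origin (TCP) lies midway between the tips of the shut fingers; the grasp point (between the pads) lies 19 mm behind it; z points along the fingers, y is the direction in which the jaws open and shut (so a half turn about z gives the same grasp; the last joint's range is limited). The gripper opens to 85 mm and grips with 20 to 120 N. Pads are 22 mm wide; open, the fingers measure 114 mm over their backs; the gripper's body (76 mm by 85 mm) begins 54 mm behind the grasp point. The pads swing forward as they close: fully open they stand 13 mm farther back than shut.
Start: joints at [56.878, 21.807, 74.336, -0, 83.858, -12.336], TCP at [0.195, 0.514, 0.231] pointing down, gripper open.
Joint ranges: [-178.18, 178.18], [-50.72, 133.34], [12.68, 142.11], [-81.47, 261.47], [9.98, 163.14], [-165.26, 165.26]. Speed limits (degrees/s): [136.94, 136.94, 180, 180, 180, 180].

### API

Orientations are given as a 3x3 rotation matrix whose columns are the frame's x, y, z axes.
In Python, from rig import env, viewer, ticket gives the robot as it stands. The module is installed in compiled form; this text tells all that it offers.
- The arm moves only by the shell command python3 -m pendant 'ROWS' [FORCE]. ROWS is JSON, a list of rows, each a list of 3 entries, a list of its own where there are three numbers: the shift along the world's x, y, z in mm, then the turn about the world's z in rad, then the opening, from -1 (shut) to 1 (fully open). A call has 1 to 12 rows; each row shifts and turns the pose as measured when the row begins; what a row does not reach is not made up. A row lasts 1/8 s, in which the tool goes at most 62.5 mm and 10.7 degrees, less where a joint would pass 70% of its speed; a pose out of reach is approached as far as the arm can. A call with a gripper value outside its range is refused whole. The fingers move at their own pace and stop on an object; FORCE is the grip in N (left out, the last holds). Time passes only in rows, so rows that do not move let the fingers close. It gives the time, the measured TCP pose, the force and the opening at its end, in the units of the state.
- env.observe(): the state, without advancing time (a new reading comes with each control period).
- viewer.get_image(name): name is "side" or "top" or "wrist"; returns (picture, depth): 400x640x3 uint8, red, green, blue; 400x640 float32, m along the optical axis (not along the pixel's ray), 0 where there is no reading.
- viewer.camera_params(name): a dict with "fx", "fy", "cx", "cy" (pixels), "rvec" (rotation vector, rad) and "tvec" (3), from world to camera coordinates, as OpenCV has them; the wrist camera has in their place "T_tool_cam" (4x4, takes a point from camera to tool coordinates, whose origin is the TCP and whose axes are the flange's). Camera axes: x right, y down, z forward; pixel columns grow to the right and rows downward; lengths in m; the calibration is good to about 2 mm. The wrist camera is an equidistant fisheye: a pixel r from the principal point sees the ray r / f radians off the axis. A picture is of the moment at which its call begins: read the wrist's pose just before it. camera_params takes no time and is no camera call.
- ticket.close_job(): hands the job in, once; it reports no verdict.
The state is a dict: "time_s": time; "q": joint angles; "qvel": joint speeds; "joint_efforts": joint torques, N m; "position": TCP position; "tool_rot": TCP orientation; "ft_force": force on the tool from outside, world axes, zero at the start; "wrist_torque": the same for the moment, N m; "grip_width": finger opening in m.
Only numpy, scipy, OpenCV 4.12 (cv2) and the standard library are available. Lean on these libraries where they do the work, as an engineer would, in place of code of your own. Each camera call takes 0.05 s, during which the arm holds its last target. There are 200 camera calls.

## Working session

There is one attempt and no reset: what is moved stays moved. The work goes in short steps, Python scripts to look and compute and a shell command to move; the robot and the scene stay as the last step left them, time stands still between calls to the robot, and variables do not carry over. Pictures are saved under pics/ and viewed, about 8 in all and at most 12, crops included, and the job is handed in when it is done.

```bash
mkdir -p pics
cat > h.py <<'E'
import numpy as np,cv2
from rig import env,viewer,ticket
def grab(n):
    s=env.observe(); im,d=viewer.get_image(n); return s,im,d,viewer.camera_params(n)
def world(p,d,u,v):
    z=d[v,u]; c=np.array([(u-p['cx'])/p['fx']*z,(v-p['cy'])/p['fy']*z,z]).reshape(3,-1)
    R,_=cv2.Rodrigues(np.array(p['rvec'],float)); return (R.T@(c-np.array(p['tvec'],float).reshape(3,1))).T
E
python3 - <<'E'
from h import *
a=[]
for n in("top","side"):
    s,im,d,p=grab(n); a.append(im); np.savez(f'pics/{n}0.npz',im=im,d=d)
    cv2.imwrite(f'pics/{n}0.png',im[:,:,::-1]); print(n,p)
print(s)
E
```

```text
top {'fx': 367.10112972916227, 'fy': 367.10112972916227, 'cx': 321.7684235896041, 'cy': 203.2790646754488, 'rvec': array([ 2.15187939, -2.11392509,  0.1621956 ]), 'tvec': array([0.05360307, 0.5515945 , 1.04994699])}
side {'fx': 507.69791153608253, 'fy': 507.69791153608253, 'cx': 322.632800914347, 'cy': 195.01144827576454, 'rvec': array([ 2.10056803, -0.70604504,  0.35655777]), 'tvec': array([-0.39902571,  0.30916918,  1.25922791])}
{'time_s': 0.05, 'q': array([ 5.68785405e+01,  2.18381528e+01,  7.43826538e+01, -9.93078918e-04,
        8.38579833e+01, -1.23364655e+01]), 'qvel': array([ 0.00733703,  0.05297399, -0.03810915, -0.07732704,  0.04407583,
        0.00351932]), 'joint_efforts': array([ 3.97514639e-03, -4.49692726e+01, -2.31964785e+01, -2.19797703e-04,
        3.45173714e-03,  1.76267338e-05]), 'position': array([0.19502805, 0.51395727, 0.23075073]), 'tool_rot': array([[-9.34919209e-01,  3.54859874e-01, -7.36966078e-04],
       [ 3.54860531e-01,  9.34918529e-01, -1.16111694e-03],
       [ 2.76969432e-04, -1.34707070e-03, -9.99999054e-01]]), 'ft_force': array([ 0.18183212,  0.64784524, -0.39519144]), 'wrist_torque': array([ 0.02721993,  0.0303057 , -0.01756143]), 'grip_width': 0.08529119074262678}
```

View pics/top0.png

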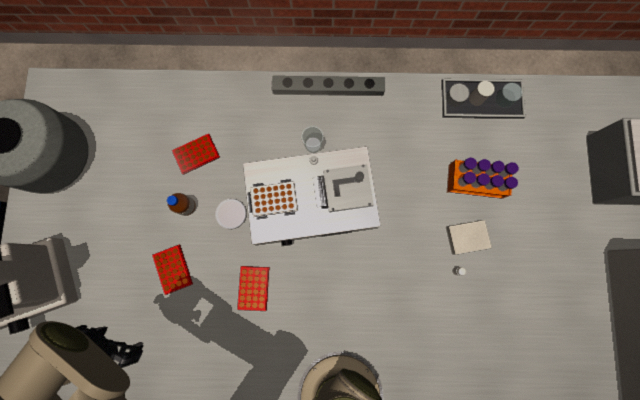

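View pics/side0.png

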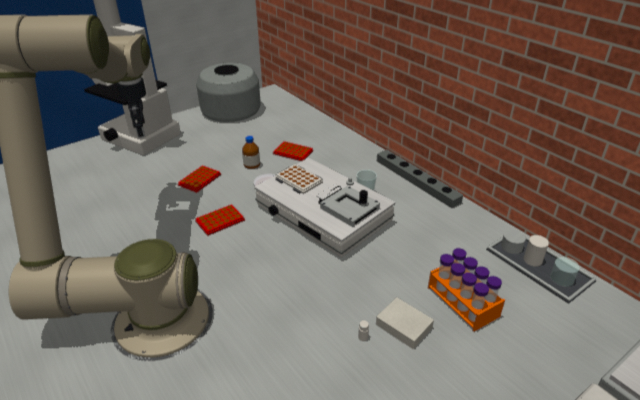

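The top view shows the shaker at (312,195), with its plate at (272,199) on the left (world +y). The gate plate with its slot is at (347,188), and the knob at about (358,177). The side view has the knob at (364,197). Next I'll crop and measure it.

Run:
```python
from h import *
z=np.load('pics/top0.npz'); im,d=z['im'],z['d']; p=viewer.camera_params('top')
cr=im[140:250,235:390]; a=cv2.resize(cr[:,:,::-1],None,fx=5,fy=5,interpolation=cv2.INTER_CUBIC); cv2.imwrite('pics/c1.png',a)
vv,uu=np.mgrid[0:400,0:640]; W=world(p,d,uu.ravel(),vv.ravel()).reshape(400,640,3); 
reg=np.zeros((400,640),bool); reg[140:250,235:390]=1
# deck/shaker top
m=reg&(abs(W[...,2]-.08)<.008)
m=m.astype(np.uint8); m=cv2.morphologyEx(m,cv2.MORPH_OPEN,np.ones((3,3)))
P=W[...,:2][m>0].astype(np.float32)
r=cv2.minAreaRect(P); print('deck',r, np.median(W[...,2][m>0]))
m=reg&(abs(W[...,2]-.102)<.006)&(uu>325); P=W[...,:2][cv2.morphologyEx(m.astype(np.uint8),cv2.MORPH_OPEN,np.ones((3,3)))>0].astype(np.float32); print('gate',cv2.minAreaRect(P),len(P))
m=reg&(W[...,2]>.125)&(W[...,2]<.16); print('high',[(u,v,W[v,u].round(3)) for v,u in np.argwhere(m)][:60])
```

```text
deck ((0.5718984603881836, 0.09745905548334122), (0.2406151294708252, 0.3705552816390991), 9.046406745910645) 0.08042306960190357
gate ((0.5886496305465698, -0.00987965613603592), (0.12050691992044449, 0.12711995840072632), 8.724206924438477) 1541
high [(np.int64(357), np.int64(172), array([ 0.624, -0.033,  0.142])), (np.int64(358), np.int64(172), array([ 0.623, -0.035,  0.146])), (np.int64(359), np.int64(172), array([ 0.622, -0.038,  0.148])), (np.int64(360), np.int64(172), array([ 0.622, -0.041,  0.147])), (np.int64(361), np.int64(172), array([ 0.623, -0.043,  0.147])), (np.int64(356), np.int64(173), array([ 0.62 , -0.03 ,  0.146])), (np.int64(357), np.int64(173), array([ 0.62 , -0.033,  0.147])), (np.int64(358), np.int64(173), array([ 0.62 , -0.035,  0.145])), (np.int64(359), np.int64(173), array([ 0.62 , -0.038,  0.146])), (np.int64(360), np.int64(173), array([ 0.62 , -0.041,  0.147])), (np.int64(361), np.int64(173), array([ 0.62 , -0.044,  0.145])), (np.int64(362), np.int64(173), array([ 0.62 , -0.046,  0.144])), (np.int64(355), np.int64(174), array([ 0.617, -0.027,  0.144])), (
[... 2353 characters left out ...]
, np.int64(178), array([ 0.606, -0.03 ,  0.146])), (np.int64(357), np.int64(178), array([ 0.606, -0.033,  0.146])), (np.int64(358), np.int64(178), array([ 0.605, -0.035,  0.148])), (np.int64(359), np.int64(178), array([ 0.605, -0.038,  0.149])), (np.int64(360), np.int64(178), array([ 0.606, -0.041,  0.144])), (np.int64(361), np.int64(178), array([ 0.606, -0.044,  0.145])), (np.int64(362), np.int64(178), array([ 0.606, -0.046,  0.145])), (np.int64(355), np.int64(179), array([ 0.607, -0.029,  0.128])), (np.int64(356), np.int64(179), array([ 0.605, -0.031,  0.136])), (np.int64(357), np.int64(179), array([ 0.604, -0.033,  0.143])), (np.int64(358), np.int64(179), array([ 0.604, -0.036,  0.142]))]
```

View pics/c1.png

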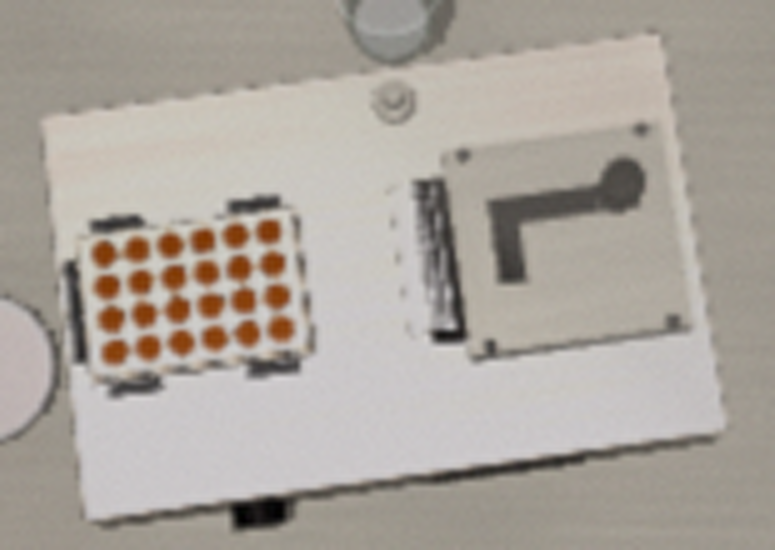

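The crop shows the black knob at (621,183), at the open right end of the L slot. The corner is at (505,212) and the short leg ends near (512,278). The orange-welled white plate is at left, and the thumbscrew at (394,102). The only look-alikes are the red plates at top-view pixels (195,153), (172,270) and (253,288), and a few other small items: the vial (459,271) and the thumbscrew (313,160). The deck measures 240x370 and the gate 120x127, so both match the description. The yaw is about 8.9° and the knob top is near (0.613, -0.038, 0.146). I'll approach from behind with the fingers shut and aligned.

```bash
python3 -m pendant '[[[36,-50,2],0.05,-1],[[36,-50,2],0.05,-1],[[36,-50,2],0.05,-1],[[36,-50,2],0.05,-1],[[36,-50,2],0.05,-1],[[36,-50,2],0.05,-1],[[36,-50,2],0.05,-1],[[36,-50,2],0.05,-1],[[36,-50,2],0.05,-1],[[36,-50,2],0.05,-1],[[36,-50,2],0.02,-1],[[0,0,0],0,-1]]' 60
```

```text
time_s: 1.6
position: [0.5934, -0.0492, 0.2487]
tool_rot: [[-0.984, -0.177, -0.005], [-0.177, 0.984, -0.003], [0.006, -0.002, -1.0]]
ft_force: [-0.8, 1.1, -0.1]
grip_width: -0.0001
```

Run:
```python
from h import *
s,im,d,p=grab('wrist'); print(p,s['position'])
np.savez('pics/w1.npz',im=im,d=d,pos=s['position'],R=s['tool_rot'])
cv2.imwrite('pics/w1.png',im[:,:,::-1])
```

```text
{'fx': 309.70691628693146, 'fy': 309.70691628693146, 'cx': 316.62953141402, 'cy': 201.87433189767592, 'T_tool_cam': array([[ 2.36971925e-04, -9.53432177e-01, -3.01607406e-01,
         7.72121798e-02],
       [ 9.99999222e-01, -1.43422935e-04,  1.23908026e-03,
         1.15159779e-03],
       [-1.22463641e-03, -3.01607465e-01,  9.53431402e-01,
        -1.42549171e-01],
       [ 0.00000000e+00,  0.00000000e+00,  0.00000000e+00,
         1.00000000e+00]])} [ 0.59343746 -0.04918803  0.24866644]
```

View pics/w1.png

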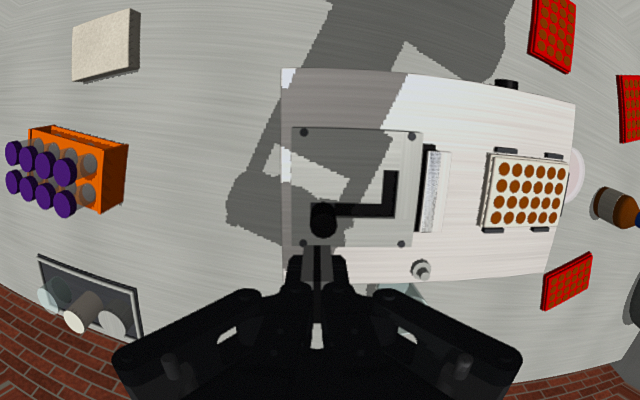

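The wrist view shows the knob at (322,218), the slot corner at (390,209), the short-leg tip at (390,171) and the thumbscrew at (421,270). I'll cast rays to the plane heights.

```bash
cat >> h.py <<'E'
TH=np.deg2rad(8.9)
def wray(p,pos,R,u,v,z):
    dx,dy=(u-p['cx'])/p['fx'],(v-p['cy'])/p['fy']; r=np.hypot(dx,dy)
    c=np.array([np.sin(r)*dx/r,np.sin(r)*dy/r,np.cos(r)]); T=p['T_tool_cam']
    o=pos+R@T[:3,3]; w=R@T[:3,:3]@c; return o+w*(z-o[2])/w[2]
E
python3 - <<'E'
from h import *
z=np.load('pics/w1.npz'); p=viewer.camera_params('wrist'); im=z['im']
f=lambda u,v,h: wray(p,z['pos'],z['R'],u,v,h).round(4)[:2]
for n,u,v in [('s1',304,132),('s2',411,135),('s3',304,243),('s4',401,243),('outer corner',397,217),('tipL',383,171),('tipR',397,171)]: print(n,f(u,v,.102))
g=im[195:245,290:350].astype(int).sum(2); ys,xs=np.where(g<75); print('knob dark',xs.min()+290,xs.max()+290,ys.min()+195,ys.max()+195)
cv2.imwrite('pics/w1c.png',cv2.resize(im[150:270,260:430,::-1],None,fx=4.5,fy=4.5,interpolation=cv2.INTER_CUBIC))
E
```

```text
s1 [ 0.5415 -0.0691]
s2 [0.5243 0.0317]
s3 [ 0.6523 -0.0505]
s4 [0.6354 0.0501]
outer corner [0.6078 0.0379]
tipL [0.5643 0.0121]
tipR [0.5616 0.026 ]
knob dark 310 349 202 237
```

View pics/w1c.png

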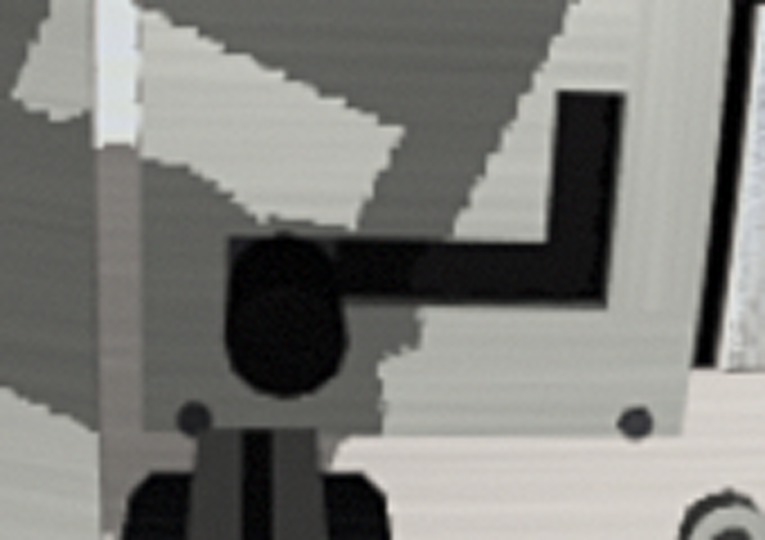

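```bash
python3 -m pendant '[[[26,-34,0],-0.023,-1],[[0,0,0],0,-1],[[0,0,-40],0,-1],[[0,0,-35],0,-1],[[0,0,-20],0,-1],[[0,0,0],0,-1]]'
python3 - <<'E'
from h import *
z=np.load('pics/w1.npz'); p=viewer.camera_params('wrist')
print('knobtop',wray(p,z['pos'],z['R'],323.8,225.6,.146))
E
```

```text
time_s: 2.4
position: [0.6155, -0.0737, 0.1528]
tool_rot: [[-0.987, -0.162, -0.007], [-0.162, 0.987, 0.0], [0.006, 0.001, -1.0]]
ft_force: [-0.1, 0.1, 1.0]
grip_width: 0.0002
knobtop [ 0.61274138 -0.03818472  0.146     ]
```

```bash
python3 -m pendant '[[[3,-9,0],0,-1],[[0,0,-20],0,-1],[[0,0,-12],0,-1],[[0,0,0],0,-1]]'
```

```text
time_s: 2.9
position: [0.6201, -0.083, 0.1249]
tool_rot: [[-0.986, -0.164, 0.001], [-0.164, 0.986, -0.002], [-0.0, -0.002, -1.0]]
ft_force: [-0.6, 0.3, 0.9]
grip_width: 0.0
```

```bash
python3 -m pendant '[[[-1.2,7.5,0],0,-1],[[-1.2,7.5,0],0,-1],[[-1.2,7.5,0],0,-1],[[-1.2,7.5,0],0,-1],[[-1.2,7.5,0],0,-1],[[-1.2,7.5,0],0,-1]]'
```

```text
time_s: 3.65
position: [0.6132, -0.0356, 0.127]
tool_rot: [[-0.986, -0.164, 0.004], [-0.164, 0.986, -0.004], [-0.003, -0.005, -1.0]]
ft_force: [0.3, -1.6, -1.1]
grip_width: -0.0
```

```bash
python3 -m pendant '[[[-0.9,6,-1],0,-1],[[-0.9,6,-1],0,-1],[[-0.7,4,0],0,-1],[[-0.6,4,0],0,-1]]'
```

```text
time_s: 4.15
position: [0.6101, -0.014, 0.1253]
tool_rot: [[-0.986, -0.164, 0.005], [-0.164, 0.986, -0.004], [-0.004, -0.005, -1.0]]
ft_force: [-0.1, -2.0, 0.5]
grip_width: 0.0002
```

Run:
```python
from h import *
s,im,d,p=grab('wrist'); np.savez('pics/w2.npz',im=im,d=d,pos=s['position'],R=s['tool_rot']); print(s['position'],s['ft_force'])
cv2.imwrite('pics/w2.png',cv2.resize(im[130:290,250:450,::-1],None,fx=3.5,fy=3.5,interpolation=cv2.INTER_CUBIC))
```

```text
[ 0.61009314 -0.01403552  0.12529955] [-0.12609951 -2.00612737  0.53635533]
```

View pics/w2.png

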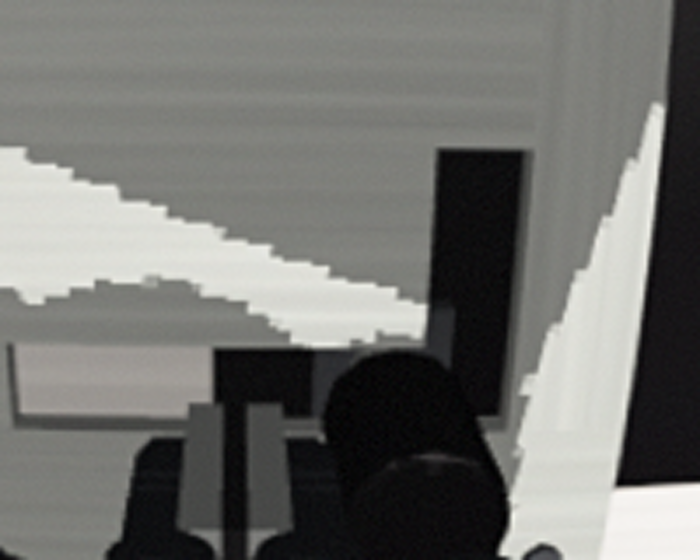

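The knob at (400,430) is partway along the slot, ahead of the fingers, and the push is steady at 2 N. About 15 mm remains.

```bash
python3 -m pendant '[[[-0.7,4,0],0,-1],[[-0.6,4,0],0,-1],[[-0.3,2.5,0],0,-1]]'; python3 -m pendant '[[[-0.3,2.5,0],0,-1],[[-0.2,1.5,0],0,-1]]'
```

```text
time_s: 4.58
position: [0.6083, -0.0026, 0.1253]
tool_rot: [[-0.986, -0.164, 0.005], [-0.164, 0.986, -0.004], [-0.004, -0.005, -1.0]]
ft_force: [0.5, -1.9, 0.4]
grip_width: -0.0002
time_s: 4.82
position: [0.6076, 0.0016, 0.1253]
tool_rot: [[-0.986, -0.164, 0.004], [-0.164, 0.986, -0.004], [-0.003, -0.005, -1.0]]
ft_force: [-0.4, -5.1, 0.4]
grip_width: 0.0
```

```bash
python3 -m pendant '[[[-0.3,2,0],0,-1]]'; python3 -m pendant '[[[-0.3,1.8,0],0,-1]]' ; python3 -m pendant '[[[-0.2,1.2,0],0,-1]]'
```

```text
time_s: 4.95
position: [0.6076, 0.0021, 0.1254]
tool_rot: [[-0.986, -0.164, 0.005], [-0.164, 0.986, -0.008], [-0.004, -0.009, -1.0]]
ft_force: [0.7, -13.6, -0.1]
grip_width: 0.0001
time_s: 5.08
position: [0.6076, 0.0019, 0.1255]
tool_rot: [[-0.987, -0.163, 0.005], [-0.163, 0.987, -0.011], [-0.004, -0.012, -1.0]]
ft_force: [1.0, -11.9, -0.9]
grip_width: 0.0
time_s: 5.2
position: [0.6076, 0.0017, 0.1254]
tool_rot: [[-0.987, -0.162, 0.006], [-0.162, 0.987, -0.014], [-0.003, -0.015, -1.0]]
ft_force: [0.4, -5.1, -1.7]
grip_width: 0.0002
```

The knob is at the corner stop: the force rose to 13 N and the TCP stopped 27 mm behind the expected end. Now I'll back off and go round to the +x side.

```bash
python3 -m pendant '[[[2.3,-15,0],0,-1],[[0,0,0],0,-1],[[23,3.5,0],0,-1],[[23,3.5,0],0,-1],[[0,0,0],0,-1]]'
```

```text
time_s: 5.82
position: [0.6566, -0.0064, 0.1251]
tool_rot: [[-0.987, -0.162, 0.004], [-0.162, 0.987, -0.011], [-0.003, -0.012, -1.0]]
ft_force: [0.0, -0.1, 0.5]
grip_width: 0.0
```

```bash
python3 -m pendant '[[[-3,21,0],0,-1],[[-3.5,21,0],0,-1],[[0,0,0],0,-1],[[-9,-1.4,0],0,-1],[[0,0,0],0,-1]]'
python3 - <<'E'
from h import *
s,im,d,p=grab('wrist'); np.savez('pics/w3.npz',im=im,d=d,pos=s['position'],R=s['tool_rot'])
cv2.imwrite('pics/w3.png',cv2.resize(im[130:290,230:430,::-1],None,fx=3.5,fy=3.5,interpolation=cv2.INTER_CUBIC))
E
```

```text
time_s: 6.45
position: [0.6376, 0.038, 0.1254]
tool_rot: [[-0.987, -0.163, 0.003], [-0.163, 0.987, -0.01], [-0.001, -0.011, -1.0]]
ft_force: [0.3, -0.7, 0.4]
grip_width: -0.0001
```

View pics/w3.png

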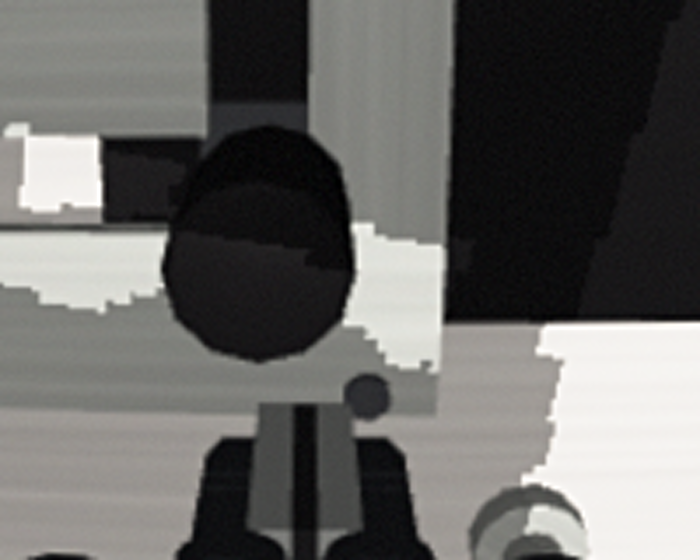

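The knob top at (260,272) sits at the corner, in line with the short leg. The fingers at (305,420) are on its +x side, about 5 mm too far along +y, so I'll centre them and then push along -x.

```bash
python3 -m pendant '[[[0.8,-5.5,0],0,-1],[[0,0,0],0,-1],[[-7,-1.1,0],0,-1],[[-7,-1.1,0],0,-1],[[-5,-0.8,0],0,-1]]'; python3 -m pendant '[[[-4,-0.6,0],0,-1],[[-4,-0.6,0],0,-1]]'
```

```text
time_s: 7.12
position: [0.6193, 0.0277, 0.1252]
tool_rot: [[-0.987, -0.161, 0.005], [-0.161, 0.987, -0.01], [-0.003, -0.011, -1.0]]
ft_force: [2.4, -0.0, -1.0]
grip_width: 0.0001
time_s: 7.38
position: [0.6109, 0.0264, 0.1253]
tool_rot: [[-0.987, -0.161, 0.005], [-0.161, 0.987, -0.011], [-0.004, -0.011, -1.0]]
ft_force: [2.1, 1.5, -1.5]
grip_width: 0.0001
```

```bash
python3 -m pendant '[[[-5,-0.8,0],0,-1],[[-5,-0.8,0],0,-1],[[-4,-0.6,0],0,-1]]'; python3 -m pendant '[[[-3,-0.5,0],0,-1],[[-2,-0.3,0],0,-1]]';python3 -m pendant '[[[-2,-0.3,0],0,-1]]'
```

```text
time_s: 7.75
position: [0.5961, 0.0241, 0.1253]
tool_rot: [[-0.987, -0.161, 0.006], [-0.161, 0.987, -0.011], [-0.004, -0.011, -1.0]]
ft_force: [2.5, 0.2, -1.8]
grip_width: -0.0
time_s: 8.0
position: [0.5906, 0.0232, 0.1253]
tool_rot: [[-0.987, -0.161, 0.006], [-0.161, 0.987, -0.011], [-0.004, -0.011, -1.0]]
ft_force: [1.7, -0.6, -1.5]
grip_width: 0.0001
time_s: 8.12
position: [0.5901, 0.0231, 0.1255]
tool_rot: [[-0.987, -0.161, 0.01], [-0.161, 0.987, -0.01], [-0.008, -0.011, -1.0]]
ft_force: [14.5, 2.9, -6.8]
grip_width: -0.0002
```

The force reached 14.5 N at the expected place, so this is the end stop. I'll back off, rise and check.

```bash
python3 -m pendant '[[[0,0,0],0,-1],[[12,2,0],0,-1],[[15,2,0],0,-1],[[0,0,0],0,-1],[[0,0,40],0,-1],[[0,0,50],0,-1],[[20,-25,20],0,-1],[[20,-30,20],0,-1],[[0,0,0],0,-1],[[0,0,0],0,-1]]'
python3 - <<'E'
from h import *
s,im,d,p=grab('wrist'); print(s['position'])
cv2.imwrite('pics/w4.png',im[:,:,::-1]); np.savez('pics/w4.npz',im=im,d=d,pos=s['position'],R=s['tool_rot'])
s,im,d,p=grab('top'); vv,uu=np.mgrid[150:240,240:385]; W=world(p,d,uu.ravel(),vv.ravel())
P=W[(abs(W[:,2]-.146)<.008)]; print('knob pts',len(P),np.median(P,0), P.min(0),P.max(0))
a=np.load('pics/top0.npz')
def pl(im): 
    m=cv2.inRange(cv2.cvtColor(im,cv2.COLOR_RGB2HSV),(5,150,60),(20,255,255))[180:220,245:302]; return np.argwhere(m).mean(0)+[180,245],(m>0).sum()
print('plate wells px',pl(a['im']),pl(im))
E
```

```text
time_s: 9.38
position: [0.6559, -0.0277, 0.2583]
tool_rot: [[-0.987, -0.163, 0.001], [-0.163, 0.987, -0.009], [0.0, -0.009, -1.0]]
ft_force: [-0.3, 0.3, -0.5]
grip_width: 0.0
[ 0.65586442 -0.02767618  0.25828378]
  return _methods._mean(a, axis=axis, dtype=dtype,
  ret = um.true_divide(
Traceback (most recent call last):
ValueError: zero-size array to reduction operation minimum which has no identity
```

View pics/w4.png

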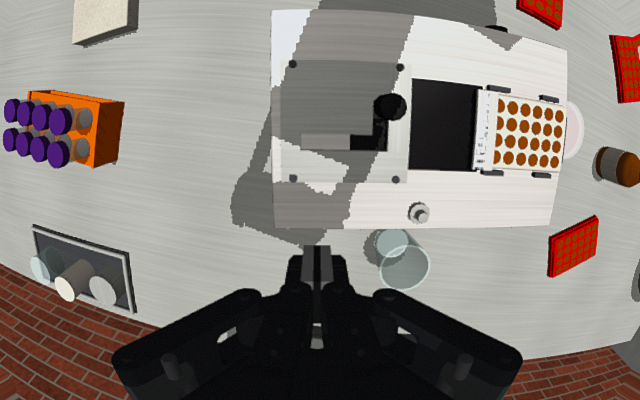

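The knob at (390,107) is at the end of the short leg, and the jaw's lip is at the near edge of the white plate, at (483,130). Nothing else looks disturbed. One numeric check before I hand in.

Run:
```python
from h import *
z=np.load('pics/w4.npz'); p=viewer.camera_params('wrist'); im=z['im']
m=(im[85:135,365:412].astype(int).sum(2)<70).astype(np.uint8); n,l,st,c=cv2.connectedComponentsWithStats(m); print(st[1:],c[1:]+[365,85])
f=lambda u,v,h: wray(p,z['pos'],z['R'],u,v,h)
g=np.mean([f(u,v,.102) for u,v in [(293,64),(400,67),(293,178),(396,180)]],0)
k=f(390,107.5,.146); sx=np.array([np.cos(TH),np.sin(TH)]); sy=np.array([-sx[1],sx[0]])
k0=np.array([.6127,-.0382])-[.588,-.0094]; k1=k[:2]-g[:2]
print('gate',g,'knob',k,'moved sx,sy mm',1e3*sx@(k1-k0),1e3*sy@(k1-k0),'slot_end err',k[:2]-[.5677,.0207])
```

```text
[[  8   9  32  41 728]
 [ 39  21   2   5   5]
 [ 46  49   1   1   1]] [[385.25       110.65521978]
 [404.8        108.        ]
 [411.         134.        ]]
gate [ 0.58902756 -0.00955469  0.102     ] knob [0.56873697 0.01960915 0.146     ] moved sx,sy mm -35.4812878299394 64.22645460323209 slot_end err [ 0.00103697 -0.00109085]
```

The knob is within about 1.5 mm of the slot end, having moved -35 mm in x and +64 mm in y from a start of about 5 mm. I'm handing in.

```bash
python3 -c "
from rig import ticket
print(ticket.close_job())"
```

```text
the job is handed in; nothing more can be done
None
```

The clamp is locked: with the fingers shut, I pushed the knob along the long leg to the corner, then round it to the end of the short leg. I then withdrew the arm and handed the job in at about 9.5 s; no verdict was reported.

- **Forces:** The highest readings between moves were 13.6 N at the corner stop and about 15 N at the end stop. Pushing along the slot took about 2 N.
- **Knob position:** By the wrist camera, the knob top is about 1.5 mm from my estimated slot end. It moved about 35 mm across and 64 mm along. I put its start at about 5 mm of clamp travel.
- **Plate and bystanders:** In the last picture the jaw's lip lies at the plate's near edge, and everything in view looks undisturbed.
- **Checks that failed:** My last top-camera check found no knob points, most likely because the arm was in the way. It stopped there, so I have no second-camera confirmation of the knob. The plate's shift was judged by eye only. The knob's height was assumed, not measured.

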